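# Release the swing bolt of a pressure vessel lid

### The job

The vessel's lid is held by one swing bolt: back its wing nut off (counter-clockwise from above), trying the bolt with a gentle pull every eighth of a turn or so, only until it just clears the lips of the slotted lug; then swing the bolt out of the slot and down, more than two thirds of the way to level, and let go. Never force the nut against the lips or run it far up its thread, and leave the beaker, bottle and timer beside it where they stand.

Things in the scene. Friction and masses are not known exactly. Their poses are not given: they have to be found in the camera images.
- vessel: Fixed round steel pot, 144 mm across, with a lid on top. Origin at the centre of its underside; its front (-x side) carries the swing bolt, which swings out towards the vessel's -x. Bolt axis when upright: x = -88 mm, y = 0.
- eyebolt: Steel eyebolt, 8 mm shank, on a pin 36 mm above the worktop. Origin at the pin, z along the bolt towards the nut, y along the pin. Upright at the start (inner stop); z leans to the vessel's -x as it swings out (outer stop 1.95 rad from upright). Shank ends 86 mm from the pin. The pin is stiff (0.08 N m): the bolt stays at any angle.
- wing_nut: Steel wing nut. Origin at the centre of its underside, z up along the bolt, x along the wings. Flange 22 mm across, 4 mm thick; hub up to 18 mm across to 14 mm up; above that only the wings: 52 mm long over both (x), 10 mm thick (y), 10 to 34 mm up, 8 mm gap in the middle. Grip them across y above the hub. Stiff (0.12 N m). Counter-clockwise from above loosens, 7 mm a turn.
- pivot (a point): Middle of the pin about which the eyebolt swings; it is fixed on the vessel and the pin runs along the vessel's y.
- seat (a point): On the upright bolt's axis, level with the prong tops, 70 mm above the pin; the underside of a fully tight nut is here. The nut starts 1.6 to 2.7 mm higher; more than 8.2 mm higher it has too little thread.
- lid: The vessel's fixed steel lid, same origin and axes as the vessel; flat top 106 mm above the worktop. Bar handle at x = +20 mm along y, up to 135 mm high; brass plug at x = -22 mm, up to 116 mm high. Its front lug is two prongs, 36 mm wide over all, reaching to x = -103 mm, with a 10 mm slot between them open to -x.
- beaker_100: Glass beaker, 73 mm across, 90 mm high, standing beside the vessel; origin under its centre. Not to be disturbed.
- buffer_bottle: White round reagent bottle with a screw cap, 55 mm across, 121 mm high, standing beside the vessel; origin under its centre. Not to be disturbed.
- timer: Flat white countdown timer, 72 x 68 x 19 mm, lying by the front of the vessel; origin under its centre. Not to be disturbed.
- lip (a point): Middle of the slot's mouth at prong height, 13.5 mm from the seat. Here a lip, 3 mm thick (x), crosses each prong's end, 5.5 to 17.5 mm to either side; it stands 2.6 to 5.4 mm above the prongs, how much is not told. As the nut's path dips, its flange catches or wedges until the nut's underside is about 1.2 mm above the lip; over 2.3 mm above it is backed off too far.

How it is judged:
By the outcome, as a careful person would: the job done as asked, in the order asked, and still so for the second after the job is handed in, with the robot touching nothing.
It also fails if it takes over 72 s, if anything falls off the work surface, if the arm or the gripper's body presses on something with over 40 N, if the wrist force passes 120 N, or if a joint passes its speed limit or range.

### The arm

A 6-joint arm with a two-finger parallel gripper is mounted at the origin on a cart in front of the work surface, level with it; the furniture and walls round the work are solid. World frame = base frame: x ahead of the robot, y to its left, z up, the work surface at z = 0. Lengths are in mm, angles in degrees, forces in N, time in s.
With the tool pointing down it reaches from about 300 to 850 mm from the base axis. Payload 4.2 kg.
Tool frame: the origin (TCP) lies midway between the tips of the shut fingers; the grasp point (between the pads) lies 19 mm behind it; z points along the fingers, y is the line along which they close (so a half turn about z gives the same grasp; the last joint's range is limited). The gripper opens to 91 mm and grips with 3 to 60 N. Pads are 32 mm wide; open, the fingers measure 118 mm over their backs; the gripper's body (76 mm by 178 mm) begins 60 mm behind the grasp point.
Start: joints at [-69.271, 18.312, 89.639, -0, 72.044, -1.146], TCP at [214.244, -533.613, 213.976] pointing down, gripper open.
Joint ranges: [-177.97, 177.97], [-48.28, 115.42], [12.27, 149.76], [-77.06, 257.06], [2.81, 150.46], [-146.56, 146.56]. Speed limits (degrees/s): [147.25, 147.25, 180, 180, 180, 180].

### API

Orientations are given as [roll, pitch, yaw] about the fixed x, y, z axes, in that order (R = Rz(yaw) Ry(pitch) Rx(roll)).
In Python, from workcell import env gives the robot as it stands.
- The arm moves only by the shell command python3 -m jog 'ROWS' [FORCE]. ROWS is a JSON object of lists of equal length, an entry for each row: "jaw": the finger opening in mm, from 0 to 91.2; "slide": the shift along the tool's x, y, z in units of 30 mm (1.0 is 30 mm), a list of three; "spin": the turn about the tool's z in units of 8 degrees (1.0 is 8 degrees). In form: {"jaw": [jaw, ...], "slide": [[dx, dy, dz], ...], "spin": [spin, ...]}. A call has 1 to 10 rows; each row shifts and turns the commanded pose from where the row before left it, along the tool's axes as they then stand; what a row does not reach is not made up. A row lasts 1/10 s, in which the tool goes at most 50 mm and 8.59 degrees, less where a joint would pass 70% of its speed; a pose out of reach is approached as far as the arm can. A call is refused whole if a number of a shift passes 1 or a number of a turn 1, either way. A call with a gripper value outside its range is refused whole. The fingers move at their own pace and stop on an object; FORCE is the grip in N (left out, the last holds). Time passes only in rows, so rows that do not move let the fingers close. It gives the time, the measured TCP pose, the force, the opening and the grip force at its end, in the units of the state.
- env.state(): the state, without advancing time (a new reading comes with each control period).
- env.grab_frame(name): name is "side" or "top" or "wrist"; returns the picture (400x640x3 uint8, red, green, blue); there is no depth.
- env.camera_model(name): a dict with "fx", "fy", "cx", "cy" (pixels), "camera_from_world" (4x4, takes a point from world to camera coordinates). Camera axes: x right, y up, looking along -z (the intrinsics and any distortion apply to the point x, -y, -z); pixel columns grow to the right and rows downward; lengths in mm; the calibration is good to about 2 mm. A picture is of the moment at which its call begins: read the wrist's pose just before it. camera_model takes no time and is no camera call; for the wrist camera it gives the pose at the moment of the call.
- env.job_done(): hands the job in; it is judged then, once.
The state is a dict: "time_s": time; "qpos": joint angles; "qvel": joint speeds; "effort": joint torques, N m; "ee_pos": TCP position; "ee_rot": TCP orientation; "force": force on the tool from outside, world axes, zero at the start; "torque": the same for the moment, N m; "gripper_width": finger opening in mm; "gripper_force": force on a finger pad.
Only numpy, scipy, OpenCV 4.12 (cv2) and the standard library are available. Lean on these libraries where they do the work, as an engineer would, in place of code of your own. Each camera call takes 0.05 s, during which the arm holds its last target. There are 200 camera calls.

## Working session

There is one attempt and no reset: what is moved stays moved. The work goes in short steps, Python scripts to look and compute and a shell command to move; the robot and the scene stay as the last step left them, time stands still between calls to the robot, and variables do not carry over. Pictures are saved under pics/ and viewed, at most 10 in all, crops included, and the job is handed in when it is done.

```bash
ls; mkdir -p pics; python3 - <<'E'
from workcell import env
import cv2,numpy as np
print(env.state())
for n in("side","top"):
    m=env.camera_model(n);print(n,{k:np.round(v,3).tolist() for k,v in m.items()})
    cv2.imwrite(f"pics/{n}0.png",env.grab_frame(n)[:,:,::-1])
E
```

```text
pics
{'time_s': 0.0, 'qpos': array([-6.92718166e+01,  1.83518245e+01,  8.97062402e+01, -1.85795625e-03,
        7.20437600e+01, -1.14615112e+00]), 'qvel': array([-0.03268368,  0.05574542, -0.03559296,  0.04815986,  0.03754569,
        0.00524893]), 'effort': array([-3.34399056e-04, -4.12458515e+01, -2.31975031e+01,  7.28077255e-02,
        4.56400705e-02, -1.36352282e-04]), 'ee_pos': array([ 214.03928706, -533.13438974,  213.11956802]), 'ee_rot': array([-1.79898160e+02, -2.70690121e-04,  2.18749087e+01]), 'force': array([-0.09932978,  0.16218511,  0.59604387]), 'torque': array([-0.00625285, -0.00306653, -0.03557524]), 'gripper_force': 0.0, 'gripper_width': 91.23242485092655}
side {'fx': 444.659, 'fy': 444.659, 'cx': 314.438, 'cy': 198.097, 'camera_from_world': [[-0.966, -0.258, 0.023, 604.383], [0.182, -0.611, 0.77, -142.89], [-0.185, 0.748, 0.637, -839.685], [0.0, 0.0, 0.0, 1.0]]}
top {'fx': 480.91, 'fy': 480.91, 'cx': 317.577, 'cy': 192.192, 'camera_from_world': [[0.061, -0.998, 0.004, 10.799], [0.974, 0.06, 0.22, -634.938], [-0.22, -0.009, 0.975, -975.448], [0.0, 0.0, 0.0, 1.0]]}
```

View pics/side0.png

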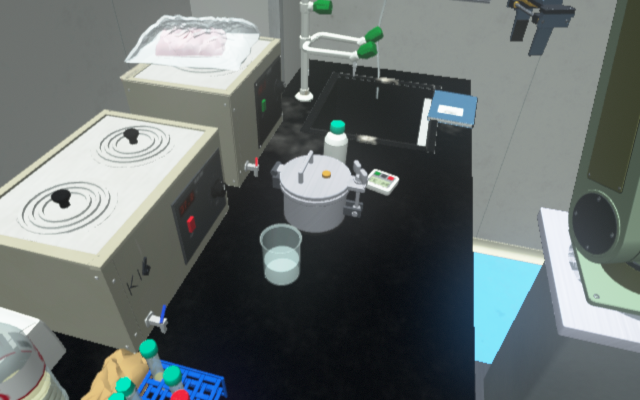

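View pics/top0.png

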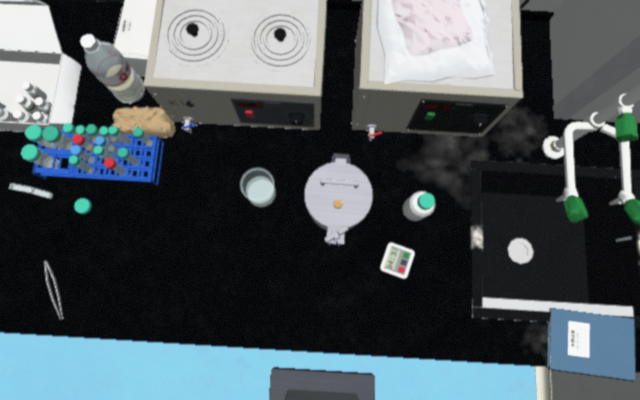

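The side view shows the pot at about (316,192), with the nut near (360,172), the brass plug at (326,174), and the timer at (383,181). In the top view the lid is at (338,195), the nut at (335,237), the plug at (338,204), and the bottle and timer to the right, with the beaker to the left.

```bash
cat > h.py <<'E'
from workcell import env
import cv2,numpy as np
def ray(m,u,v):
    M=np.array(m["camera_from_world"]);R=M[:3,:3];t=M[:3,3]
    d=R.T@np.array([(u-m["cx"])/m["fx"],-(v-m["cy"])/m["fy"],-1.]);return -R.T@t,d/np.linalg.norm(d)
def plane(m,u,v,z):
    o,d=ray(m,u,v);return o+d*(z-o[2])/d[2]
def tri(rs):
    A=0;b=0
    for o,d in rs:
        P=np.eye(3)-np.outer(d,d);A=A+P;b=b+P@o
    x=np.linalg.solve(A,b);return x,[round(float(np.linalg.norm((np.eye(3)-np.outer(d,d))@(x-o))),1) for o,d in rs]
def proj(m,p):
    M=np.array(m["camera_from_world"]);c=M[:3,:3]@np.asarray(p,float)+M[:3,3]
    return m["cx"]-m["fx"]*c[0]/c[2],m["cy"]+m["fy"]*c[1]/c[2]
E
python3 - <<'E'
from h import *
T=env.camera_model("top");S=env.camera_model("side");W=env.camera_model("wrist")
def orange(im):
    h=cv2.cvtColor(im,cv2.COLOR_RGB2HSV);return cv2.inRange(h,(8,120,120),(25,255,255))
t=cv2.imread("pics/top0.png")[:,:,::-1];s=cv2.imread("pics/side0.png")[:,:,::-1]
c=[]
for im,(x0,x1,y0,y1) in((t,(310,370,170,230)),(s,(290,350,150,200))):
    y,x=np.nonzero(orange(im)[y0:y1,x0:x1]);c.append((x.mean()+x0,y.mean()+y0));print(len(x),c[-1])
print("plug",tri([ray(T,*c[0]),ray(S,*c[1])]))
print("nut",tri([ray(T,335,236),ray(S,361,169)]))
print("timer",plane(T,397,261,19),"bottle",plane(T,427,201,121),"beaker",plane(T,258,187,45),"lid",plane(T,338,195,106))
# wrist cam relative to tool
st=env.state();print({k:np.round(v,3).tolist() for k,v in W.items()})
a=cv2.resize(t[205:275,300:370],None,fx=8,fy=8,interpolation=cv2.INTER_CUBIC)[:,:400]
b=cv2.resize(s[140:210,330:380],None,fx=8,fy=8,interpolation=cv2.INTER_CUBIC)
cv2.imwrite("pics/crop0.png",np.hstack([a,b])[:,:,::-1])
E
```

```text
29 (np.float64(337.41379310344826), np.float64(203.72413793103448))
37 (np.float64(325.94594594594594), np.float64(173.56756756756758))
plug (array([602.57070692,   6.78224061, 111.18295008]), [0.6, 0.6])
nut (array([532.99455701,   9.09418333, 137.89367963]), [2.2, 2.2])
timer [ 499.6299219  -134.89807075   19.        ] bottle [ 617.12308569 -177.00143661  121.        ] beaker [642.50037395 183.6110914   45.        ] lid [621.74419154   6.3140332  106.        ]
{'fx': 342.694, 'fy': 342.694, 'cx': 317.601, 'cy': 197.366, 'camera_from_world': [[0.373, -0.928, -0.002, -575.073], [0.889, 0.358, -0.285, 32.504], [0.265, 0.104, 0.959, -393.393], [0.0, 0.0, 0.0, 1.0]]}
```

View pics/crop0.png

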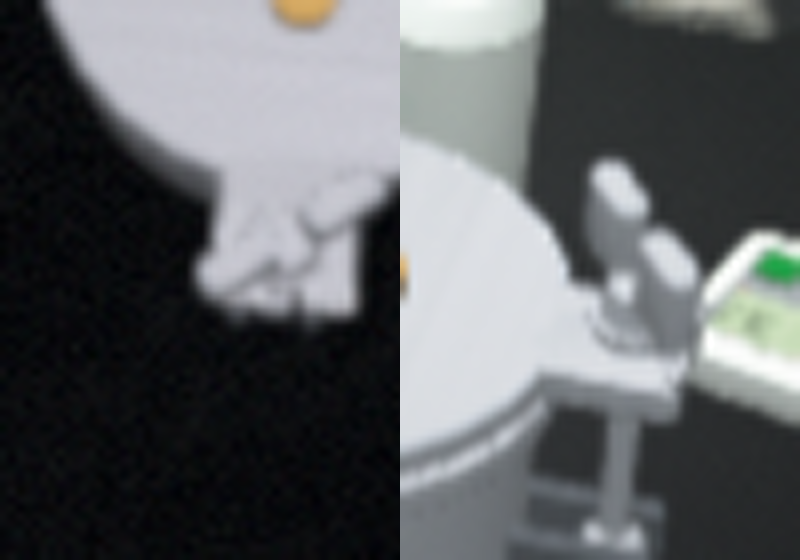

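The crop shows the wing tips at about (325.6,240) and (348,228) in the top view, and at (357.5,164) and (364,172) in the side view. That puts the wing yaw near -62°. I'll move in and get a wrist view.

```bash
A='{"x":0}'; python3 -m jog '{"jaw":[91,91,91,91,91,91,91,91,91,91],"slide":[[0.97,-0.76,0],[0.97,-0.76,0],[0.97,-0.76,0],[0.97,-0.76,0],[0.97,-0.76,0],[0.97,-0.76,0],[0.97,-0.76,0],[0.97,-0.76,0],[0.97,-0.76,0],[0.97,-0.76,0]],"spin":[0,0,0,0,0,0,0,0,0,0]}' 20
python3 -m jog '{"jaw":[91,91,91,91,91],"slide":[[0.8,-0.76,0],[0.8,-0.76,0],[0.8,-0.76,0],[0,0,0],[0,0,0]],"spin":[0,0,0,0,0]}'
python3 - <<'E'
from h import *
T=env.camera_model("top");S=env.camera_model("side")
for a,b in(((325.6,240),(364,172.3)),((348.1,228.1),(357.5,163.8)),((336.9,234),(360.75,168))): print(tri([ray(T,*a),ray(S,*b)]))
st=env.state();m=env.camera_model("wrist");M=np.array(m["camera_from_world"])
print(st["ee_pos"],st["ee_rot"],-M[:3,:3].T@M[:3,3],proj(m,(533,9,138)))
cv2.imwrite("pics/w1.png",env.grab_frame("wrist")[:,:,::-1]);np.save("w1.npy",m,allow_pickle=True)
E
```

```text
time_s: 1.1
ee_pos: [399.6, -212.1, 213.7]
ee_rot: [-180.0, 0.0, 21.9]
force: [1.3, -0.9, -1.0]
gripper_width: 90.9
gripper_force: 0.0
time_s: 1.6
ee_pos: [440.5, -123.0, 213.6]
ee_rot: [-180.0, 0.1, 22.0]
force: [-0.2, 0.2, -0.7]
gripper_width: 90.7
gripper_force: 0.0
(array([523.8315447 ,  27.42533765, 144.72819877]), [3.0, 3.0])
(array([547.71206176, -16.68790079, 130.74600607]), [1.6, 1.6])
(array([535.6659879 ,   5.49002347, 137.69271164]), [0.6, 0.6])
[ 440.4628859  -122.96838501  213.63428144] [-1.79998602e+02  6.00548300e-02  2.19837231e+01] [516.13910021 -93.53674274 385.51035849] (np.float64(180.66188365098432), np.float64(8.060810575427155))
```

View pics/w1.png

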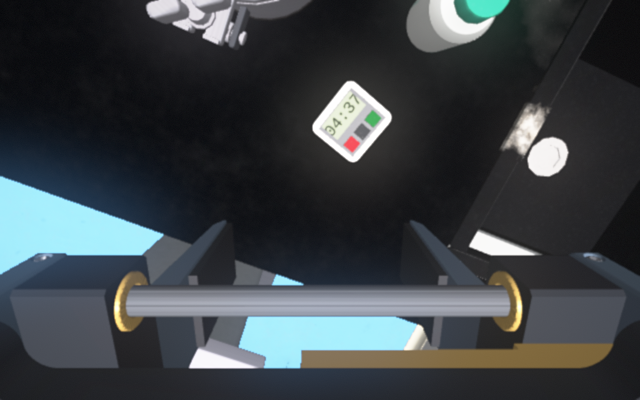

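The wrist view shows the nut at about (180,10), the timer at (352,120) and the bottle at (450,15). I'll take two closer wrist views with a baseline between them.

```bash
cat > snap.py <<'E'
import sys
from h import *
st=env.state();m=env.camera_model("wrist");im=env.grab_frame("wrist")
cv2.imwrite(f"pics/{sys.argv[1]}.png",im[:,:,::-1]);np.save(sys.argv[1]+".npy",m,allow_pickle=True)
print(st["ee_pos"],st["ee_rot"][2],[np.round(proj(m,p)) for p in((535,6,140),(603,7,111))])
E
python3 -m jog '{"jaw":[91,91,91,91,91],"slide":[[0.73,-0.9,0],[0.73,-0.9,0],[0.73,-0.9,0],[0,0,0],[0,0,0]],"spin":[0,0,0,0,0]}' >/dev/null; python3 snap.py w2
python3 -m jog '{"jaw":[91,91,91,91],"slide":[[0,-1,0],[0,-1,0],[0,0,0],[0,0,0]],"spin":[0,0,0,0]}'; python3 snap.py w3
python3 -c "
import cv2,numpy as np
a=cv2.imread('pics/w2.png')[0:220,160:560];b=cv2.imread('pics/w3.png')[0:220,160:560]
cv2.imwrite('pics/w23.png',np.vstack([a,b]))"
```

```text
[471.12805704 -24.50996184 213.73494148] 21.88169242011546 [array([310., 111.]), array([344.,  19.])]
time_s: 2.6
ee_pos: [449.0, 30.9, 214.1]
ee_rot: [179.9, -0.0, 21.8]
force: [-0.1, 0.6, -0.3]
gripper_width: 91.0
gripper_force: 0.0
[448.97134795  30.8546377  214.07870445] 21.83716696970417 [array([395., 111.]), array([426.,  19.])]
```

View pics/w23.png

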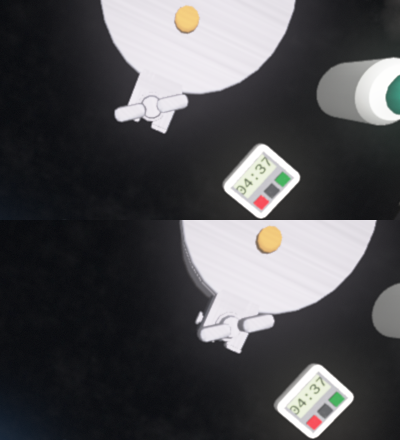

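```bash
python3 -c "
import cv2,numpy as np
a=cv2.imread('pics/w2.png')[80:140,260:360];b=cv2.imread('pics/w3.png')[80:140,345:445]
r=lambda i:cv2.resize(i,None,fx=5,fy=5,interpolation=cv2.INTER_CUBIC)
k=np.vstack([r(a),r(b)]);k=cv2.LUT(k,np.array([min(255,int((i/255)**2*270)) for i in range(256)],np.uint8));cv2.imwrite('pics/z23.png',k)"
```

```text
(no output)
```

View pics/z23.png

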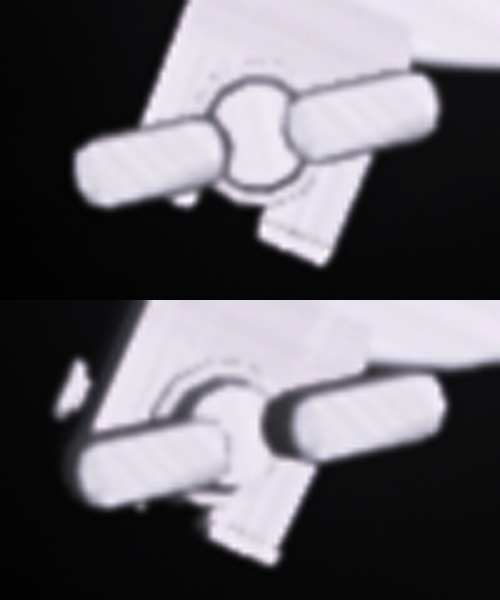

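```bash
python3 - <<'E'
from h import *
A=np.load("w2.npy",allow_pickle=True).item();B=np.load("w3.npy",allow_pickle=True).item()
def p(m,u,v,z): return plane(m,u,v,z)
L=tri([ray(A,275.2,114.4),ray(B,361.4,114)]);R=tri([ray(A,347.4,100.8),ray(B,433.6,101)])
print(L,R,(L[0]+R[0])/2); d=R[0]-L[0];print("len",np.linalg.norm(d),"yaw",np.degrees(np.arctan2(d[1],d[0])))
f=lambda x,y:(260+x/5,80+y/5)
for q,r in(((143,125),(190,0)),((328,265),(372,160)),((258,233),(325,265))):
    a=p(A,*f(*q),106);b=p(A,*f(*r),106);print(a,b,np.degrees(np.arctan2(*(b-a)[1::-1])))
def orange(n):
    im=cv2.cvtColor(cv2.imread(n),cv2.COLOR_BGR2HSV)[:130];y,x=np.nonzero(cv2.inRange(im,(8,120,120),(25,255,255)));return x.mean(),y.mean()
P=tri([ray(A,*orange("pics/w2.png")),ray(B,*orange("pics/w3.png"))]);print("plug",P)
for z in(140,):
  print([np.round(p(A,311.3,107.6,z),1),np.round(p(B,397.5,107.5,z),1)])
E
```

```text
(array([524.32399457,  27.37498046, 142.63007242]), [0.2, 0.2]) (array([551.04952993, -15.53882166, 140.4648669 ]), [0.0, 0.0]) [537.68676225   5.9180794  141.54746966]
len 50.60174668848374 yaw -58.0864853883238
[531.45469478  23.33483422 106.        ] [551.64136156  23.13619126 106.        ] -0.5637897472892985
[522.15190795 -11.99083144 106.        ] [539.9735898 -12.2262505 106.       ] -0.7568159920653311
[5.22657718e+02 3.51695640e-01 1.06000000e+02] [521.97146705 -11.54193974 106.        ] -93.30224819561458
plug (array([603.7387235 ,   5.57857875, 113.58524605]), [0.3, 0.3])
[array([537.6,   5.9, 140. ]), array([537.9,   5.6, 140. ])]
```

The enlarged crop shows both wings clearly, with end centres at w2 (275,114)/(347,101) and w3 (361,114)/(434,101). From these the nut is at (537.7, 5.9), its top at z≈142, with wing yaw 122° and vessel yaw ≈ -0.7°.

```bash
python3 -m jog '{"jaw":[60,50,40,40,40,40,40,40,40,40],"slide":[[0.81,0.624,0],[0.81,0.624,0],[0.81,0.624,0],[0,0,0],[0,0,0],[0,0,0],[0,0,0],[0,0,0],[0,0,0],[0,0,0]],"spin":[0,0,0,-1,-1,-1,-1,-1,-1,-1]}' 15 >/dev/null
python3 -m jog '{"jaw":[40,40,40,40,40,40,40,40],"slide":[[0,0,0],[0,0,0],[0,0,0],[0,0,0],[0,0,0],[0,0,0],[0,0,0],[0,0,0]],"spin":[-1,-1,-1,-1,-1,-0.52,0,0]}'
```

```text
time_s: 4.45
ee_pos: [537.9, 5.9, 213.8]
ee_rot: [-180.0, 0.0, 121.9]
force: [1.1, -0.2, 0.0]
gripper_width: 40.0
gripper_force: 0.0
```

```bash
python3 -m jog '{"jaw":[40,40,40,40,40,40],"slide":[[0,0,0.7],[0,0,0.7],[0,0,0.7],[0,0,0.5],[0,0,0.3],[0,0,0]],"spin":[0,0,0,0,0,0]}'
python3 -m jog '{"jaw":[20,5,5,5,5,5,5],"slide":[[0,0,0],[0,0,0],[0,0,0],[0,0,0],[0,0,0],[0,0,0],[0,0,0]],"spin":[0,0,0,0,0,0,0]}' 20
```

```text
time_s: 5.05
ee_pos: [537.0, 6.7, 125.8]
ee_rot: [-179.9, -0.1, 122.0]
force: [-0.5, 0.1, -0.2]
gripper_width: 39.8
gripper_force: 0.0
time_s: 5.75
ee_pos: [537.3, 6.8, 127.3]
ee_rot: [-180.0, 0.0, 122.1]
force: [-2.3, -1.5, 4.5]
gripper_width: 9.9
gripper_force: 20.0
```

```bash
python3 -m jog '{"jaw":[5,5,5,5,5,5,5],"slide":[[0,0,-0.005],[0,0,-0.005],[0,0,-0.005],[0,0,-0.005],[0,0,-0.005],[0,0,-0.005],[0,0,0]],"spin":[-0.94,-0.94,-0.94,-0.94,-0.94,-0.94,0]}'; python3 -c "
from workcell import env
s=env.state();print(s['force'],s['torque'])"
```

```text
time_s: 6.45
ee_pos: [537.5, 7.0, 128.2]
ee_rot: [-180.0, -0.0, 167.1]
force: [-3.5, 0.1, 5.6]
gripper_width: 9.9
gripper_force: 20.0
[-3.54541667  0.08182235  5.57839338] [-0.14448353  0.49845438  0.11966496]
```

```bash
python3 -m jog '{"jaw":[5,5],"slide":[[0,0,0],[0,0,0]],"spin":[0,0]}' 6; python3 -m jog '{"jaw":[5,5,5],"slide":[[0.032,-0.0075,0],[0.032,-0.0075,0],[0,0,0]],"spin":[0,0,0]}';  python3 -m jog '{"jaw":[5,5,5],"slide":[[0.032,-0.0075,0],[0.032,-0.0075,0],[0,0,0]],"spin":[0,0,0]}'
```

```text
time_s: 6.65
ee_pos: [537.5, 7.0, 128.1]
ee_rot: [-180.0, -0.0, 167.0]
force: [-2.3, -0.6, 6.4]
gripper_width: 10.2
gripper_force: 6.0
time_s: 6.95
ee_pos: [537.0, 7.0, 128.3]
ee_rot: [180.0, 0.2, 167.1]
force: [1.6, -2.3, 2.7]
gripper_width: 9.8
gripper_force: 6.0
time_s: 7.25
ee_pos: [534.0, 7.1, 127.9]
ee_rot: [180.0, 0.0, 167.1]
force: [1.8, -0.6, 4.2]
gripper_width: 9.8
gripper_force: 6.0
```

```bash
python3 -m jog '{"jaw":[5,5,5,5],"slide":[[-0.065,0.015,0],[-0.065,0.015,0],[0,0,0],[0,0,0]],"spin":[0,0,0,0]}'; python3 -m jog '{"jaw":[5,5,5],"slide":[[0,0,0],[0,0,0],[0,0,0]],"spin":[0,0,0]}' 20;  python3 -m jog '{"jaw":[5,5,5],"slide":[[0.032,-0.0075,0],[0.032,-0.0075,0],[0,0,0]],"spin":[0,0,0]}'
```

```text
time_s: 7.65
ee_pos: [537.1, 7.0, 127.6]
ee_rot: [-180.0, -0.1, 167.2]
force: [-1.9, -0.9, 4.7]
gripper_width: 10.0
gripper_force: 6.0
time_s: 7.95
ee_pos: [537.2, 7.0, 127.6]
ee_rot: [-180.0, -0.1, 167.2]
force: [-1.5, -1.1, 4.2]
gripper_width: 9.9
gripper_force: 20.0
time_s: 8.25
ee_pos: [536.4, 7.1, 127.8]
ee_rot: [180.0, 0.1, 167.2]
force: [1.1, -1.4, 0.7]
gripper_width: 9.9
gripper_force: 20.0
```

```bash
python3 -m jog '{"jaw":[5,5,5],"slide":[[0.032,-0.0075,0],[0,0,0],[0,0,0]],"spin":[0,0,0]}';python3 -m jog '{"jaw":[5,5,5],"slide":[[0.032,-0.0075,0],[0,0,0],[0,0,0]],"spin":[0,0,0]}'; python3 -m jog '{"jaw":[5,5,5],"slide":[[0.032,-0.0075,0],[0,0,0],[0,0,0]],"spin":[0,0,0]}'
```

```text
time_s: 8.55
ee_pos: [535.7, 7.0, 127.9]
ee_rot: [180.0, 0.1, 167.2]
force: [4.2, -1.0, -1.1]
gripper_width: 10.1
gripper_force: 20.0
time_s: 8.85
ee_pos: [534.1, 7.1, 127.9]
ee_rot: [180.0, 0.0, 167.2]
force: [3.5, -0.8, -1.6]
gripper_width: 9.8
gripper_force: 20.0
time_s: 9.15
ee_pos: [532.8, 7.1, 127.9]
ee_rot: [180.0, 0.0, 167.2]
force: [4.1, 0.0, -1.1]
gripper_width: 9.6
gripper_force: 20.0
```

```bash
python3 - <<'E'
from h import *
m=env.camera_model("wrist");im=env.grab_frame("wrist");cv2.imwrite("pics/w4.png",im[:,:,::-1])
u,v=proj(m,(535,6,125));print(u,v,proj(m,(537,6,107)),proj(m,(523,6,107)))
E
```

```text
317.69677096775007 249.9883537412465 (np.float64(318.3881017718035), np.float64(240.1314544554717)) (np.float64(313.2084483829201), np.float64(219.08987888986434))
```

View pics/w4.png

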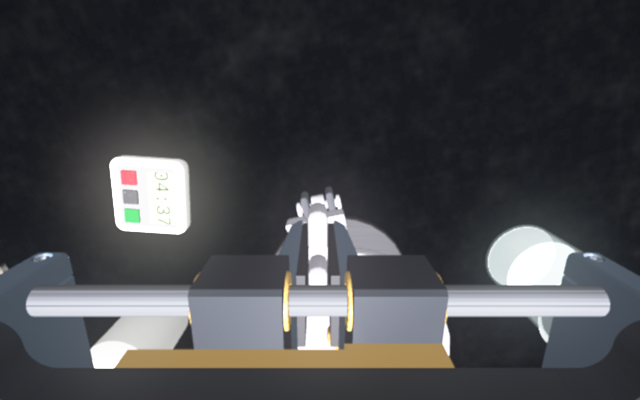

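The wrist view shows the wing gripped between the fingers at about (318,215), with the lug prongs in front at (305-340,195). I'll return and measure numerically whether the wing moved in the fingers (slip) or the bolt tilted.

```bash
python3 -m jog '{"jaw":[5,5,5,5,5,5],"slide":[[-0.06,0.0145,0],[-0.06,0.0145,0],[-0.04,0.0085,0],[0,0,0],[0,0,0],[0,0,0]],"spin":[0,0,0,0,0,0]}' 6; python3 - <<'E'
from h import *
im=env.grab_frame("wrist")[:,:,::-1];cv2.imwrite("pics/w5.png",im);a=cv2.imread("pics/w4.png")
g=lambda i:cv2.cvtColor(i,cv2.COLOR_BGR2GRAY)
for n,(x0,x1,y0,y1) in dict(wing=(308,328,202,235),lugL=(296,312,190,220),lugR=(326,346,190,225),timer=(105,195,150,240)).items():
    r=cv2.matchTemplate(g(im)[y0-20:y1+20,x0-12:x1+12],g(a)[y0:y1,x0:x1],cv2.TM_CCOEFF_NORMED);_,s,_,l=cv2.minMaxLoc(r);print(n,round(s,3),l[0]-12,l[1]-20)
r=lambda i:cv2.resize(i[180:270,270:370],None,fx=4,fy=6,interpolation=cv2.INTER_CUBIC)
cv2.imwrite("pics/z45.png",np.hstack([r(a),r(im)]))
E
```

```text
time_s: 9.8
ee_pos: [537.2, 7.0, 127.6]
ee_rot: [-180.0, -0.1, 167.2]
force: [-1.2, -0.3, 1.8]
gripper_width: 9.9
gripper_force: 6.0
wing 0.834 0 0
lugL 0.915 -1 -5
lugR 0.885 -1 -5
timer 0.989 -2 -5
```

View pics/z45.png

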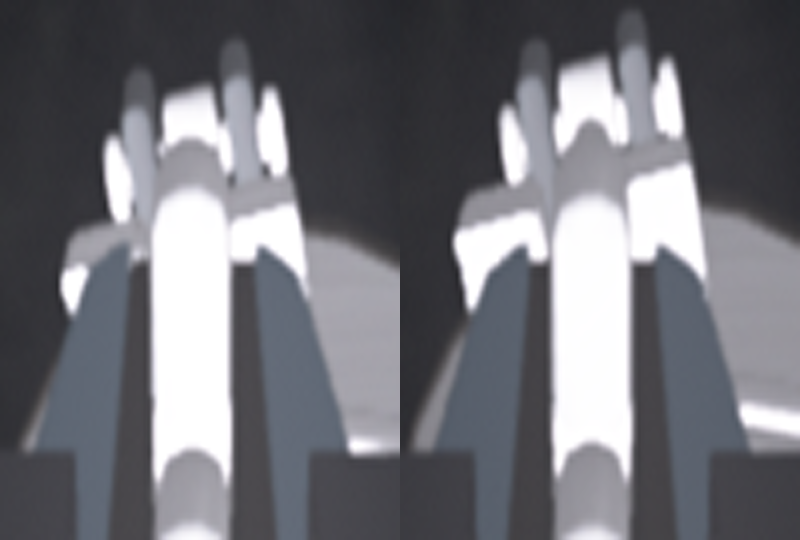

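The wing moved with the tool while the lug shifted about 5 px, so the nut really leaned out about 4 mm at roughly 4 N and the flange edge is already nearly over the lip. Next I'll turn about another eighth and pull again.

```bash
python3 -m jog '{"jaw":[5,5,5,5,5,5,5,5,5],"slide":[[0,0,0],[0,0,0],[0,0,-0.005],[0,0,-0.005],[0,0,-0.005],[0,0,-0.005],[0,0,-0.005],[0,0,0],[0,0,0]],"spin":[0,0,-1,-1,-1,-1,-1,0,0]}' 20; python3 -m jog '{"jaw":[5,5],"slide":[[0,0,0],[0,0,0]],"spin":[0,0]}' 10
```

```text
time_s: 10.75
ee_pos: [537.4, 7.2, 128.4]
ee_rot: [180.0, -0.0, -153.0]
force: [-2.0, -0.2, 0.5]
gripper_width: 9.8
gripper_force: 20.0
time_s: 10.95
ee_pos: [537.4, 7.2, 128.4]
ee_rot: [180.0, -0.0, -152.9]
force: [-2.2, 0.7, 0.6]
gripper_width: 10.0
gripper_force: 10.0
```

```bash
for i in 1 2 3; do python3 -m jog '{"jaw":[5,5,5],"slide":[[0.0295,0.0155,0],[0.0295,0.0155,0.002],[0,0,0]],"spin":[0,0,0]}'|egrep 'pos|force:|width'; done
```

```text
ee_pos: [536.6, 7.2, 128.6]
force: [0.7, 2.1, -2.6]
gripper_width: 10.1
gripper_force: 10.0
ee_pos: [534.3, 7.1, 128.7]
force: [3.1, 1.0, -3.8]
gripper_width: 10.2
gripper_force: 10.0
ee_pos: [531.9, 7.1, 128.6]
force: [2.7, 1.1, -1.9]
gripper_width: 10.1
gripper_force: 10.0
```

```bash
for i in 1 2 3 4; do python3 -m jog '{"jaw":[5,5,5],"slide":[[0.0295,0.0155,0.005],[0.0295,0.0155,0.006],[0,0,0]],"spin":[0,0,0]}'|egrep 'pos|force:|width'; done
```

```text
ee_pos: [529.8, 7.1, 128.4]
force: [2.4, 0.3, 0.1]
gripper_width: 9.8
gripper_force: 10.0
ee_pos: [528.0, 7.1, 128.2]
force: [2.4, 0.4, 1.6]
gripper_width: 10.5
gripper_force: 10.0
ee_pos: [526.2, 7.1, 127.9]
force: [3.1, 0.5, 4.8]
gripper_width: 10.5
gripper_force: 10.0
ee_pos: [524.4, 7.1, 127.7]
force: [3.6, 0.2, 6.6]
gripper_width: 10.3
gripper_force: 10.0
```

```bash
for i in 1 2 3 4 5; do python3 -m jog '{"jaw":[5,5,5],"slide":[[0.0295,0.0155,0.002],[0.0295,0.0155,0.003],[0,0,0]],"spin":[0,0,0]}'|egrep 'pos|force:|width'; done
```

```text
ee_pos: [522.2, 7.1, 127.3]
force: [3.9, 0.8, 5.7]
gripper_width: 10.8
gripper_force: 10.0
ee_pos: [519.8, 7.1, 126.9]
force: [3.4, -0.1, 4.6]
gripper_width: 10.6
gripper_force: 10.0
ee_pos: [517.3, 7.1, 126.5]
force: [3.5, -0.8, 5.5]
gripper_width: 11.1
gripper_force: 10.2
ee_pos: [515.3, 7.2, 126.2]
force: [3.7, -1.3, 3.4]
gripper_width: 11.1
gripper_force: 10.2
ee_pos: [513.0, 7.2, 126.0]
force: [3.0, -1.2, 1.2]
gripper_width: 10.8
gripper_force: 10.1
```

The nut is 24 mm out with only 3-4 N throughout, so it is past the lip. I'll lean it further, let go and lift.

```bash
python3 -m jog '{"jaw":[5,5,5,5,5,5,5,5],"slide":[[0.044,0.0235,0.013],[0.044,0.0235,0.014],[0.044,0.0235,0.015],[0.044,0.0235,0.016],[0.044,0.0235,0.017],[0.044,0.0235,0.018],[0.044,0.0235,0.019],[0,0,0]],"spin":[0,0,0,0,0,0,0,0]}'
python3 -m jog '{"jaw":[20,40,40,40,40,40,40,40],"slide":[[0,0,0],[0,0,0],[0,0,0],[0,0,0],[0,0,-0.5],[0,0,-1],[0,0,-1],[0,0,0]],"spin":[0,0,0,0,0,0,0,0]}'
python3 -m jog '{"jaw":[0,0,0,0,0,0,0,0],"slide":[[0,0,0],[0,0,0],[0,0,0],[0,0,0],[-1,0,0],[-1,0,0],[0,0,0],[0,0,0]],"spin":[1,1,1,0.37,0,0,0,0]}'; python3 snap.py w6
python3 - <<'E'
from h import *
s=env.grab_frame("side")[:,:,::-1];cv2.imwrite("pics/s6.png",cv2.resize(s[110:230,290:410],None,fx=5,fy=5,interpolation=cv2.INTER_CUBIC))
E
```

```text
time_s: 15.35
ee_pos: [502.4, 7.5, 123.2]
ee_rot: [180.0, -0.1, -152.8]
force: [-0.0, -1.0, 6.7]
gripper_width: 12.1
gripper_force: 10.4
time_s: 16.15
ee_pos: [505.6, 7.5, 201.6]
ee_rot: [-179.8, 0.4, -152.8]
force: [0.2, 0.9, 0.2]
gripper_width: 40.2
gripper_force: 0.0
time_s: 16.95
ee_pos: [562.4, 7.7, 196.5]
ee_rot: [180.0, -0.2, -179.8]
force: [0.6, 0.3, -0.1]
gripper_width: 0.7
gripper_force: 0.0
[562.44752894   7.72432043 196.49457733] -179.80748164957578 [array([316., 177.]), array([317., 250.])]
```

View pics/s6.png

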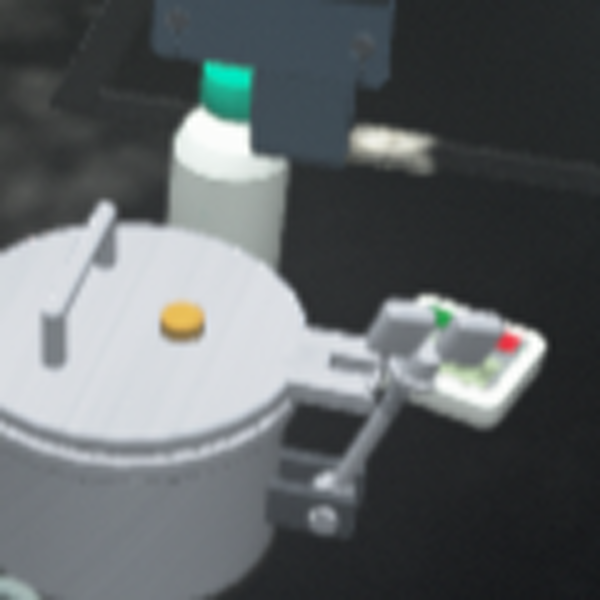

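The side crop shows the bolt out of the slot and leaning about 30°, with the nut at (430,350), clear of the prongs. Next I'll push it down from behind with closed fingers.

```bash
python3 -m jog '{"jaw":[0,0,0,0],"slide":[[0,0.05,0.7],[0,0.05,0.7],[0,0,0.67],[0,0,0]],"spin":[0,0,0,0]}'
python3 -m jog '{"jaw":[0,0,0,0,0],"slide":[[0.303,0,0.033],[0.303,0,0.033],[0.303,0,0.033],[0.303,0,0.033],[0,0,0]],"spin":[0,0,0,0,0]}'
python3 -m jog '{"jaw":[0,0,0,0],"slide":[[0.262,0,0.118],[0.262,0,0.118],[0.262,0,0.118],[0,0,0]],"spin":[0,0,0,0]}'
```

```text
time_s: 17.45
ee_pos: [560.1, 10.7, 133.4]
ee_rot: [-180.0, -0.4, -179.8]
force: [0.1, -0.1, -0.1]
gripper_width: 0.4
gripper_force: 0.0
time_s: 17.95
ee_pos: [525.2, 10.5, 132.3]
ee_rot: [-180.0, -0.0, -179.8]
force: [-0.1, 0.4, 0.1]
gripper_width: 0.6
gripper_force: 0.0
time_s: 18.35
ee_pos: [501.3, 10.4, 120.4]
ee_rot: [-180.0, -0.2, -179.8]
force: [0.7, 0.2, 0.5]
gripper_width: 0.5
gripper_force: 0.0
```

```bash
python3 -m jog '{"jaw":[0,0,0,0],"slide":[[0.222,0,0.178],[0.222,0,0.178],[0.222,0,0.178],[0,0,0]],"spin":[0,0,0,0]}'
python3 -m jog '{"jaw":[0,0,0],"slide":[[0.183,0,0.227],[0.183,0,0.227],[0,0,0]],"spin":[0,0,0]}'
python3 -m jog '{"jaw":[0,0,0,0],"slide":[[0.133,0,0.257],[0.133,0,0.257],[0.05,0,0.1],[0,0,0]],"spin":[0,0,0,0]}'
```

```text
time_s: 18.75
ee_pos: [481.3, 10.4, 104.2]
ee_rot: [-180.0, -0.2, -179.8]
force: [-0.4, 0.9, -0.1]
gripper_width: 0.4
gripper_force: 0.0
time_s: 19.05
ee_pos: [470.5, 10.4, 90.5]
ee_rot: [180.0, -0.2, -179.8]
force: [0.3, 0.4, -0.4]
gripper_width: 0.1
gripper_force: 0.0
time_s: 19.45
ee_pos: [462.0, 10.4, 72.5]
ee_rot: [180.0, -0.1, -179.8]
force: [-0.3, 1.0, 0.0]
gripper_width: 0.8
gripper_force: 0.0
```

```bash
python3 -m jog '{"jaw":[0,0,0,0,0,0,0],"slide":[[0,0,-1],[0,0,-1],[0,0,-1],[0,0,-1],[-1,0,0],[-1,0,0],[0,0,0]],"spin":[0,0,0,0,0,0,0]}'
python3 snap.py w7; python3 - <<'E'
from h import *
s=env.grab_frame("side")[:,:,::-1];a=cv2.resize(s[130:230,330:410],None,fx=5,fy=5,interpolation=cv2.INTER_CUBIC)
w=cv2.imread("pics/w7.png")[:250,240:440];b=cv2.resize(w,(400,500))
cv2.imwrite("pics/s7.png",np.hstack([a,b]))
E
```

```text
time_s: 20.15
ee_pos: [526.4, 10.6, 193.6]
ee_rot: [-180.0, 0.2, -179.8]
force: [-0.5, 0.4, 0.6]
gripper_width: 0.9
gripper_force: 0.0
[526.43573948  10.57170173 193.58095002] -179.80398077161772 [array([312., 227.]), array([314., 289.])]
```

View pics/s7.png

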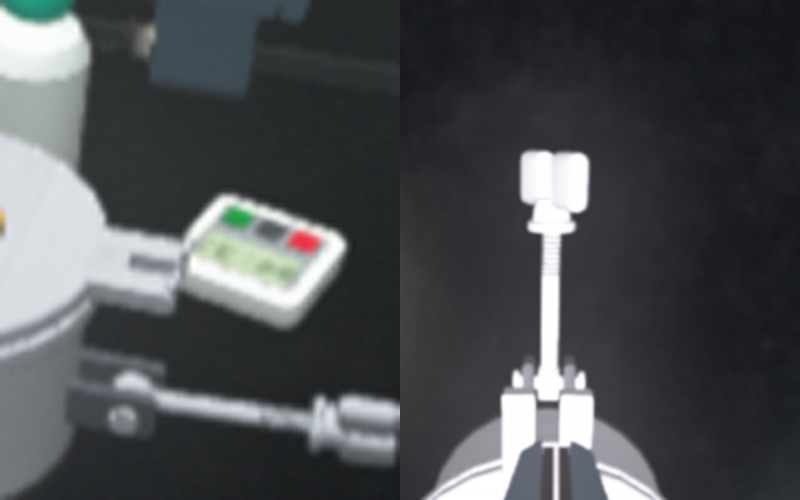

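The final picture shows the bolt lying out nearly level, the nut at side pixel (394,213) and the timer and bottle undisturbed. I'll check the angle numerically.

```bash
python3 - <<'E'
from h import *
S=env.camera_model("side");W=np.load("w7.npy",allow_pickle=True).item()
for d in(60,70,80,90):
    t=np.radians(d);p=(537.7-74*np.sin(t),6.3,36+74*np.cos(t));print(d,np.round(proj(S,p),1),np.round(proj(W,p),1))
print(tri([ray(S,393,213.5),ray(W,240+(551-400)/2,225/2)]))
E
```

```text
60 [389.1 200.4] [313.6 129. ]
70 [391.  205.4] [313.7 121.3]
80 [391.9 210.4] [313.9 116.5]
90 [391.6 215.3] [314.  114.4]
(array([461.59083036,   7.74647105,  42.66172568]), [0.1, 0.1])
```

The angle comes out at about 85°. Handing in.

```bash
python3 -c "
from workcell import env
print(env.job_done())"
```

```text
the job is handed in; nothing more can be done
None
```

I backed the wing nut off about 85° until it cleared the lips (3–4 N pull), swung the bolt out and down to about 85° from upright, and let go; the timer and bottle look unmoved, the beaker was not rechecked, and the job was handed in at about 20 s.

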